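# Put the bakery balance's weights back in their tray

## Task

Tidy up after weighing the dough: put the balance's three knobbed steel weights back into their wooden tray, each standing upright, down on the floor of the round nest made for its size (large weight in the widest nest, medium in the middle-sized one, small in the narrowest). The open ring cutter and the piping nozzle are not weights: leave them and the lidded tub standing where they are.

Things in the scene. Friction and masses are not known exactly. Their poses are not given: they have to be found in the camera images.
- weight_large: The large balance weight: plain steel, standing upright, a round body 58 mm in diameter and 34 mm high with a narrow neck and a round knob (24 mm wide and 14 mm high) on top, 54 mm high in all, about 500 g. Origin: centre of its underside; z up along its axis. Best gripped across the body from above; round, so any yaw will do.
- weight_medium: The medium balance weight: plain steel, standing upright, a round body 42 mm in diameter and 27 mm high with a narrow neck and a round knob (18 mm wide and 11 mm high) on top, 43 mm high in all, about 200 g. Origin: centre of its underside; z up along its axis. Best gripped across the body from above; round, so any yaw will do.
- weight_small: The small balance weight: plain steel, standing upright, a round body 28 mm in diameter and 24 mm high with a narrow neck and a round knob (14 mm wide and 10 mm high) on top, 38 mm high in all, about 100 g. Origin: centre of its underside; z up along its axis. Best gripped across the body from above; round, so any yaw will do.
- nest_large: The nest for the large weight: round dark-wood dish fixed in the tray, 86 mm outside, 76 mm inside diameter, 8 mm high; floor 4 mm thick, hollow 4 mm deep (9 mm of play round the weight). Origin: centre of its underside, 6 mm above the table, so the hollow's floor is 10 mm and the rim 14 mm above the table. Its place in the row of three varies.
- nest_medium: The nest for the medium weight: round dark-wood dish fixed in the tray, 70 mm outside, 60 mm inside diameter, 8 mm high; floor 4 mm thick, hollow 4 mm deep (9 mm of play round the weight). Origin: centre of its underside, 6 mm above the table, so the hollow's floor is 10 mm and the rim 14 mm above the table. Its place in the row of three varies.
- nest_small: The nest for the small weight: round dark-wood dish fixed in the tray, 56 mm outside, 46 mm inside diameter, 8 mm high; floor 4 mm thick, hollow 4 mm deep (9 mm of play round the weight). Origin: centre of its underside, 6 mm above the table, so the hollow's floor is 10 mm and the rim 14 mm above the table. Its place in the row of three varies.
- tray: The weights tray: shallow reddish-brown wooden tray fixed to the table, 286 mm long (x) by 106 mm wide (y), floor 6 mm thick, walls 5 mm thick whose rim is 14 mm above the table. The three nests sit in a row along its x axis, at its centre and 90 mm either side. Origin: centre of its underside, on the table.
- cutter: Not a weight: a round dough cutter, an open plain-steel ring 58 mm in diameter and 36 mm high with 2.5 mm wall, no knob, standing loose on the table. Origin: centre of its underside.
- nozzle: Not a weight: a plain-steel piping nozzle, a cone 42 mm wide at the foot narrowing to a 14 mm tip with a dark hole, 54 mm high, standing loose on the table. Origin: centre of its underside.
- tub: A clear ingredient tub with a white lid, 66 by 96 mm and 58 mm high, standing loose on the table at the right of the work. Origin: centre of its underside; the long side lies along its y.
Things that resemble listed ones, but are neither listed nor needed, are in the scene too. Leave any blue or red look-alike of the weight_small alone.

How it is judged:
By the outcome, as a careful person would: the job done as asked, in the order asked, and still so for the second after the job is handed in, with the robot touching nothing.
It also fails if it takes over 88 s, if anything falls off the work surface, if the arm or the gripper's body presses on something with over 40 N, if the wrist force passes 120 N, or if a joint passes its speed limit or range.

## Robot

A 7-joint arm with a two-finger parallel gripper is mounted at the origin on the work surface. World frame = base frame: x ahead of the robot, y to its left, z up, the work surface at z = 0. Lengths are in m, angles in rad, forces in N, time in s.
With the tool pointing down it reaches from about 0.425 to 1.025 m from the base axis. Payload 9.4 kg.
Tool frame: the origin (TCP) lies at the very end of the fingers, on their centre line; the grasp point (between the pads) lies 19 mm behind it; z points along the fingers, y is the line along which they close (so a half turn about z gives the same grasp; the last joint's range is limited). The gripper opens to 93 mm and grips with 3 to 60 N. Pads are 15 mm wide; open, the fingers measure 128 mm over their backs; the gripper's body (75 mm by 188 mm) begins 65 mm behind the grasp point.
Start: joints at [-1.245, 0.599, -0.003, 1.599, 0.002, 0.943, -0.08], TCP at [0.284, 0.667, 0.184] pointing down, gripper open.
Joint ranges: [-2.57, 2.57], [-0.35, 1.97], [-1.29, 1.29], [0.11, 2.56], [-1.05, 4.19], [0.11, 1.86], [-2.63, 2.63]. Speed limits (rad/s): [2.22, 2.22, 3.01, 3.01, 3.14, 3.14, 3.14].

## Interface

Orientations are given as a unit quaternion [w, x, y, z].
In Python, from station import status, snapshot, bot gives the robot as it stands.
- The arm moves only by the tool send_rows, never from a script. Its argument "plan" is a list of rows, each a list of 3 entries, a list of its own where there are three numbers: the shift along the world's x, y, z in units of 50 mm (1.0 is 50 mm), then the turn about the world's z in units of 5 degrees (1.0 is 5 degrees), then the opening in per cent of the stroke, from 0 (shut) to 100 (fully open). A call has 1 to 8 rows; each row is the pose to reach, as a shift and turn from the pose commanded when the call began; what a row does not reach only later rows make up. A row lasts 1/10 s, in which the tool goes at most 50 mm and 8.59 degrees, less where a joint would pass 70% of its speed; a pose out of reach is approached as far as the arm can. A call with a gripper value outside its range is refused whole. The fingers move at their own pace and stop on an object; "squeeze" is the grip in N (left out, the last holds). Time passes only in rows, so rows that repeat a pose let the fingers close. It gives the time, the measured TCP pose, the force, the opening and the grip force at its end, in the units of the state.
- status.state(): the state, without advancing time (a new reading comes with each control period).
- snapshot(name): name is "scene" or "side" or "wrist"; returns a dict with "frame" (400x640x3 uint8, blue, green, red), "depth" (400x640 float32, m along the optical axis (not along the pixel's ray), 0 where there is no reading), "fx", "fy", "cx", "cy" (pixels), "distortion" ([k1, k2, p1, p2, k3] as OpenCV has them; the pictures are not rectified), "extrinsics" (4x4, takes a point from world to camera coordinates). Camera axes: x right, y up, looking along -z (the intrinsics and any distortion apply to the point x, -y, -z); pixel columns grow to the right and rows downward; lengths in m; the calibration is good to about 2 mm. A picture is of the moment at which its call begins.
- bot.close_job(): hands the job in; it is judged then, once.
The state is a dict: "clock": time; "joint_pos": joint angles; "qvel": joint speeds; "joint_efforts": joint torques, N m; "eef_pos": TCP position; "eef_rot": TCP orientation; "force": force on the tool from outside, world axes, zero at the start; "torque": the same for the moment, N m; "width": finger opening in m; "grip_force": force on a finger pad.
Only numpy, scipy, OpenCV 4.12 (cv2) and the standard library are available. Lean on these libraries where they do the work, as an engineer would, in place of code of your own. Each camera call takes 0.05 s, during which the arm holds its last target. There are 200 camera calls.

## Working session

There is one attempt and no reset: what is moved stays moved. The work goes in short steps, Python scripts to look and compute and a tool call to move; the robot and the scene stay as the last step left them, time stands still between calls to the robot, and variables do not carry over. Pictures are saved under pics/ and viewed, at most 14 in all, crops included, and the job is handed in when it is done.

Besides the shell and the picture viewer there is one more tool, called after "Call:" as a command line: name --argument value ..., lists and objects as JSON in quotes. send_rows: Moves the arm, as the interface text tells. Its arguments: {"type":"object","properties":{"plan":{"type":"array"},"squeeze":{"type":"number"}},"required":["plan"]}

```bash
ls; mkdir -p pics
python3 - <<'E'
from station import status, snapshot
import cv2,numpy as np
s=status.state();print(s)
for n in("scene","side"):
    d=snapshot(n);cv2.imwrite(f"pics/{n}0.png",d["frame"]);np.savez(f"pics/{n}0.npz",**d)
    print(n,d["fx"],d["fy"],d["cx"],d["cy"],d["distortion"],np.round(d["extrinsics"],3).tolist())
E
```

```text
pics
{'clock': 0.0, 'joint_pos': array([-1.24469521,  0.60009382, -0.00254318,  1.60012991,  0.00177807,
        0.94293012, -0.07976253]), 'qvel': array([0.00066225, 0.00147379, 0.0012023 , 0.00074647, 0.00176588,
       0.00032758, 0.00015837]), 'joint_efforts': array([-1.41118595e-03, -7.65036321e+01,  1.49672225e+00, -2.52348357e+01,
       -5.24649408e-02,  1.68754882e-02,  1.79017779e-04]), 'eef_pos': array([0.2839968 , 0.66645965, 0.18358263]), 'eef_rot': array([-9.39757499e-05,  2.00001038e-01,  9.79795375e-01, -7.73780663e-04]), 'force': array([ 0.86876529,  0.04170672, -0.33386775]), 'torque': array([ 0.03719625, -0.01667341,  0.0053208 ]), 'grip_force': 0.0, 'width': 0.09297642533019622}
scene 364.1688884590781 364.1688884590781 325.0049570658582 201.80795548459537 [-0.03596828  0.          0.          0.          0.        ] [[0.576, 0.817, 0.017, -0.291], [-0.557, 0.378, 0.74, 0.302], [0.598, -0.436, 0.673, -1.106], [0.0, 0.0, 0.0, 1.0]]
side 492.67540994240784 492.67540994240784 313.73735997491843 202.8098479914887 [0.04621644 0.         0.         0.         0.        ] [[0.728, -0.686, -0.01, -0.411], [0.406, 0.419, 0.812, -0.23], [-0.553, -0.595, 0.583, -0.946], [0.0, 0.0, 0.0, 1.0]]
```

View pics/scene0.png

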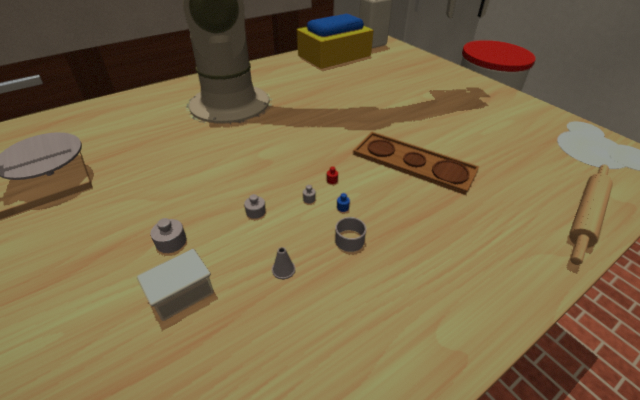

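View pics/side0.png

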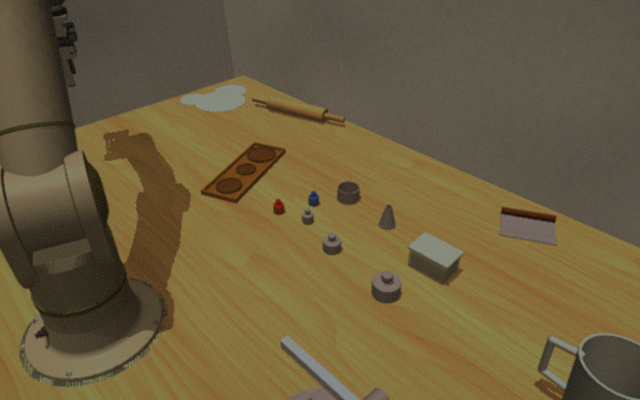

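Scene view candidates:
- Large weight: knobbed grey at (168,236). It could be confused with the cutter, an open ring at (350,235).
- Medium weight: knobbed grey at (255,206). It could be confused with the nozzle, a cone at (283,262).
- Small weight: the grey one at (309,194). It could be confused with red (332,175) and blue (343,202).
- Tray nests: (381,148), (414,159) and (450,170).
- Tub: (175,283).

Side view shows the same objects: large (386,287), medium (332,243), small (308,216), and nests at (229,186), (246,169) and (263,153).

Next is a close crop to check the choice.

```bash
cat > h.py <<'E'
import numpy as np,cv2
def K(d): return np.array([[d["fx"],0,d["cx"]],[0,d["fy"],d["cy"]],[0,0,1]],float)
def rays(d,px):
    px=np.asarray(px,float).reshape(-1,1,2)
    n=cv2.undistortPoints(px,K(d),np.array(d["distortion"],float)).reshape(-1,2)
    E=np.asarray(d["extrinsics"],float);R,t=E[:3,:3],E[:3,3]
    v=np.c_[n[:,0],-n[:,1],-np.ones(len(n))]@R
    return -R.T@t, v/np.linalg.norm(v,axis=1,keepdims=True)
def plane(d,px,z):
    o,v=rays(d,px);return o+v*((z-o[2])/v[:,2])[:,None]
def tri(d1,p1,d2,p2):
    o1,v1=rays(d1,p1);o2,v2=rays(d2,p2);out=[]
    for a,b in zip(v1,v2):
        s=np.linalg.lstsq(np.c_[a,-b],o2-o1,rcond=None)[0]
        q1,q2=o1+a*s[0],o2+b*s[1];out.append(np.r_[(q1+q2)/2,np.linalg.norm(q1-q2)])
    return np.array(out)
def proj(d,p):
    E=np.asarray(d["extrinsics"]);c=np.asarray(p,float)@E[:3,:3].T+E[:3,3]
    return cv2.projectPoints(c*[1,-1,-1],np.zeros(3),np.zeros(3),K(d),np.array(d["distortion"],float))[0].reshape(-1,2)
E
python3 - <<'E'
import cv2,numpy as np
from h import *
S=dict(np.load("pics/scene0.npz"));D=dict(np.load("pics/side0.npz"))
a=S["frame"][165:255,145:345];b=D["frame"][190:305,270:410]
a=cv2.resize(a,None,fx=4,fy=4,interpolation=2)[:, :800];b=cv2.resize(b,None,fx=2,fy=2,interpolation=2)
c=np.zeros((600,800,3),np.uint8);c[:360,:800]=a;c[360:590,:280]=b
t=cv2.resize(S["frame"][130:190,350:480],None,fx=3,fy=3,interpolation=2);c[360:540,300:690]=t
cv2.imwrite("pics/crop1.png",c)
# nests: dark wood blobs
for n,d,(x0,y0,x1,y1) in(("scene",S,(350,130,480,192)),("side",D,(198,138,290,205))):
    f=d["frame"][y0:y1,x0:x1].astype(int);hsv=cv2.cvtColor(f.astype(np.uint8),cv2.COLOR_BGR2HSV)
    print(n,[f[y-y0,x-x0].tolist() for x,y in ([(381,148),(414,159),(450,170),(398,153),(432,165)] if n=="scene" else [(229,186),(246,169),(263,153),(238,178),(254,162)])])
o=tri(S,[(381,148),(414,159),(450,170)],D,[(263,153),(246,169),(229,186)]);print(o.round(3))
o=tri(S,[(381,148),(414,159),(450,170)],D,[(229,186),(246,169),(263,153)]);print(o.round(3))
E
```

```text
scene [[29, 49, 88], [27, 48, 87], [31, 51, 92], [45, 86, 132], [38, 73, 115]]
side [[22, 43, 79], [21, 49, 80], [19, 46, 79], [28, 65, 100], [15, 53, 89]]
[[ 0.527  0.139  0.091  0.027]
 [ 0.534  0.245  0.008  0.002]
 [ 0.547  0.383 -0.098  0.045]]
[[0.451 0.211 0.006 0.003]
 [0.534 0.245 0.008 0.002]
 [0.618 0.275 0.014 0.004]]
```

View pics/crop1.png

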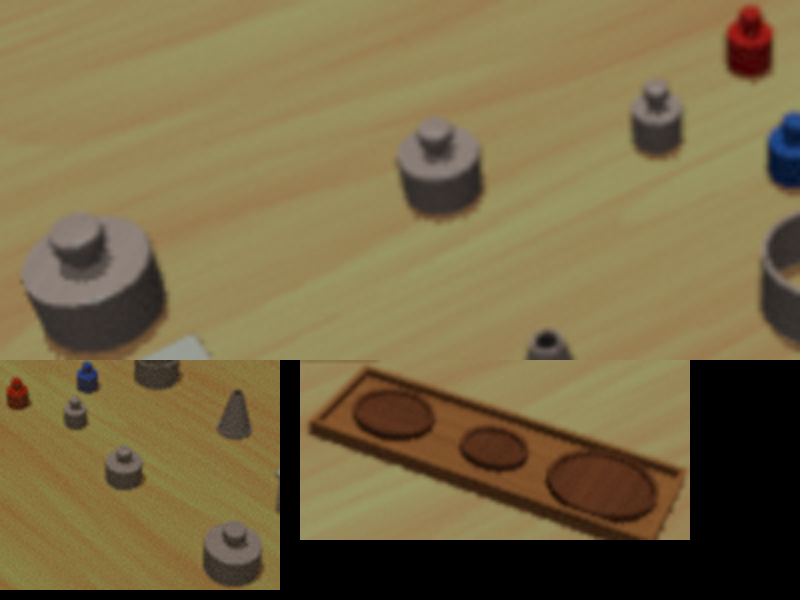

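The crop confirms the three knobbed grey weights. In scene pixels the knob tops are at about (164.5,222), (253.8,196.8) and (309,187). The nests are medium (381.7,148.3), small (414.7,159.7) and large (450.3,172.3).

Run:
```python
from h import *
S=dict(np.load("pics/scene0.npz"));D=dict(np.load("pics/side0.npz"))
print("knobs L M S\n",tri(S,[(164.5,222),(253.8,196.8),(309,187)],D,[(387.5,274),(331.5,236.5),(307.5,211)]).round(4))
print("others cutter,nozzle,blue,red(approx z) \n",tri(S,[(350,235),(282,249),(344,196),(332,169)],D,[(348,193),(388.5,206),(313.5,193),(279,200)]).round(3))
print("tub lid corners z.058\n",plane(S,[(139,276),(190,254),(210,269),(158,299)],.058).round(3))
# nest ellipses by colour
for n,d,(x0,y0,x1,y1) in(("scene",S,(350,130,480,192)),("side",D,(198,138,290,205))):
    f=d["frame"].astype(float);g=(f[...,1]+f[...,2])[y0:y1,x0:x1]
    m=((g<(150 if n=="scene" else 138))*255).astype(np.uint8);m=cv2.morphologyEx(m,cv2.MORPH_OPEN,np.ones((3,3)))
    for c in cv2.findContours(m,0,2)[0]:
        if cv2.contourArea(c)>80 and len(c)>5:
            e=cv2.fitEllipse(c);p=np.array(e[0])+[x0,y0]
            print(n,p.round(1),np.round(e[1],1),plane(d,[p],.012).round(3))
```

```text
knobs L M S
 [[ 0.4567 -0.3255  0.0506  0.0029]
 [ 0.4715 -0.1543  0.0368  0.004 ]
 [ 0.5028 -0.042   0.0313  0.0041]]
others cutter,nozzle,blue,red(approx z) 
 [[ 0.646 -0.042  0.013  0.001]
 [ 0.633 -0.182  0.052  0.003]
 [ 0.566  0.003  0.03   0.003]
 [ 0.48   0.035  0.034  0.   ]]
tub lid corners z.058
 [[ 0.56  -0.394  0.058]
 [ 0.561 -0.313  0.058]
 [ 0.609 -0.297  0.058]
 [ 0.618 -0.382  0.058]]
scene [451.  170.6] [23.6 38.3] [[0.618 0.282 0.012]]
scene [414.3 159.4] [14.2 22.8] [[0.538 0.242 0.012]]
scene [420.3 176. ] [  3.9 174.8] [[0.592 0.206 0.012]]
scene [381.5 147.3] [19.4 26.7] [[0.454 0.21  0.012]]
side [220.4 196.8] [ 3.6 39.2] [[0.4   0.175 0.012]]
side [228.6 185.5] [15.2 25.9] [[0.446 0.203 0.012]]
side [245.8 169. ] [11.5 20. ] [[0.529 0.238 0.012]]
side [261.6 153.7] [17.4 31. ] [[0.613 0.274 0.012]]
```

Call:
send_rows --plan '[[[0.5,-0.8,0],0,100],[[1,-1.6,0],0,100],[[1.5,-2.4,0],0,100],[[2,-3.2,0],0,100],[[2.5,-4,0],0,100],[[3,-4.8,0],0,100],[[3.5,-5.6,0],0,100],[[4,-6.4,0],0,100]]' --squeeze 30

```text
clock: 0.9
eef_pos: [0.4848, 0.3452, 0.1843]
eef_rot: [-0.0, 0.2, 0.98, -0.0]
force: [0.6, 0.2, 0.1]
width: 0.093
grip_force: 0.0
```

Call:
send_rows --plan '[[[0,-0.95,0],0,100],[[0,-1.9,0],0,100],[[0,-2.85,0],0,100],[[0,-3.8,0],0,100],[[0,-4.75,0],0,100],[[0,-5.7,0],0,100],[[0,-6.65,0],0,100],[[0,-7.6,0],0,100]]'

```text
clock: 1.7
eef_pos: [0.4838, -0.0349, 0.1844]
eef_rot: [0.0, 0.2, 0.98, 0.0]
force: [0.8, 0.5, -0.3]
width: 0.0927
grip_force: 0.0
```

Call:
send_rows --plan '[[[-0.1,-0.9,0],0,100],[[-0.2,-1.8,0],0,100],[[-0.3,-2.7,0],0,100],[[-0.4,-3.6,0],0,100],[[-0.5,-4.5,0],0,100],[[-0.55,-5.0,0],0,100],[[-0.55,-5.0,0],0,100]]'

```text
clock: 2.4
eef_pos: [0.4555, -0.2871, 0.1842]
eef_rot: [-0.0, 0.203, 0.979, -0.001]
force: [0.0, -0.0, 0.1]
width: 0.0933
grip_force: 0.0
```

Run:
```python
from station import status, snapshot
import cv2,numpy as np
from h import *
d=snapshot("wrist");cv2.imwrite("pics/w1.png",d["frame"]);np.savez("pics/w1.npz",**d)
s=status.state();print(s["eef_pos"],s["joint_pos"],rays(d,[(320,200)]))
print(proj(d,[(.4567,-.3255,.054),(.4567,-.3255,0),(.4715,-.1543,.043)]))
```

```text
[ 0.45592368 -0.28457119  0.18407805] [ 0.38346748  0.37663055  0.09280928  2.03342511 -0.05038426  0.73411265
  1.67177199] (array([ 0.38341661, -0.25578063,  0.3834979 ]), array([[ 0.25858396, -0.11945262, -0.95857468]]))
[[293.54926782 197.72262091]
 [297.26673234 187.14896244]
 [427.08655199 152.24202082]]
```

View pics/w1.png

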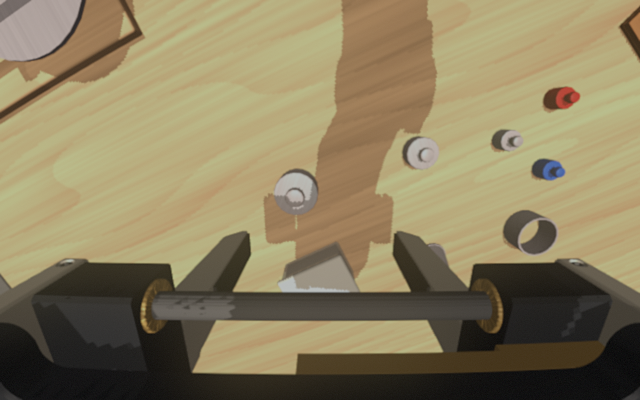

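The wrist view shows the large knob at (295,197), medium at (426,155) and small at (514,141). The tub lid is at (318,268).

Run:
```python
from h import *
S=dict(np.load("pics/scene0.npz"));W=dict(np.load("pics/w1.npz"))
print(tri(S,[(164.5,222),(253.8,196.8),(309,187)],W,[(295,197),(426,155),(514,141)]).round(4))
for p,z in(((295,197),.054),((426,155),.043),((514,141),.038)):print(plane(W,[p],z).round(4))
# body top/silhouette circles
f=W["frame"];hs=cv2.cvtColor(f,cv2.COLOR_BGR2HSV)
for (x0,y0,x1,y1),z in(((265,160,330,225),.034),((398,132,445,175),.027),((490,125,530,158),.024)):
    m=(hs[y0:y1,x0:x1,1]<70).astype(np.uint8)*255
    c=max(cv2.findContours(m,0,2)[0],key=cv2.contourArea);(c0,r)=cv2.minEnclosingCircle(c);c0=np.array(c0)+[x0,y0]
    print(c0,r,plane(W,[c0],z*.6).round(4))
```

```text
[[ 4.571e-01 -3.241e-01  5.160e-02  3.000e-04]
 [ 4.749e-01 -1.550e-01  4.110e-02  1.900e-03]
 [ 5.042e-01 -4.310e-02  3.340e-02  3.600e-03]]
[[ 0.4566 -0.3235  0.054 ]]
[[ 0.4742 -0.1566  0.043 ]]
[[ 0.5023 -0.048   0.038 ]]
[295.76956558 191.40434837] 22.82550621032715 [[ 0.4573 -0.3261  0.0204]]
[420.1964283  159.49702454] 24.05917739868164 [[ 0.484  -0.1577  0.0162]]
[508.5 141. ] 24.45924949645996 [[ 0.5075 -0.0407  0.0144]]
```

Call:
send_rows --plan '[[[0,-0.84,0],0,100],[[0,-0.84,-0.8],0,100],[[0,-0.84,-1.6],0,100],[[0,-0.84,-2.4],0,100],[[0,-0.84,-3.0],0,100],[[0,-0.84,-3.3],0,100],[[0,-0.84,-3.5],0,100],[[0,-0.84,-3.5],0,100]]'

```text
clock: 3.25
eef_pos: [0.4566, -0.3235, 0.0084]
eef_rot: [-0.001, 0.199, 0.98, 0.001]
force: [0.3, 0.5, 0.7]
width: 0.093
grip_force: 0.0
```

Call:
send_rows --plan '[[[0,0,0],0,60],[[0,0,0],0,50],[[0,0,0],0,40],[[0,0,0],0,40],[[0,0,0],0,40],[[0,0,0],0,40]]' --squeeze 30

```text
clock: 3.85
eef_pos: [0.4568, -0.3251, 0.0096]
eef_rot: [0.0, 0.2, 0.98, -0.0]
force: [-0.8, -0.7, 0.0]
width: 0.0495
grip_force: 0.0
```

Run:
```python
from station import status, snapshot
import cv2,numpy as np
s=status.state();print(s["width"],s["grip_force"],s["eef_pos"],s["force"])
d=snapshot("wrist");e=snapshot("scene")
c=np.vstack([d["frame"][:, :], cv2.resize(e["frame"][150:300,100:420],(640,300))[:200]]);cv2.imwrite("pics/w2.png",c)
```

```text
0.049484333652925455 0.0 [ 0.45677128 -0.32507998  0.00960521] [-0.79887208 -0.67222969  0.00853862]
```

View pics/w2.png

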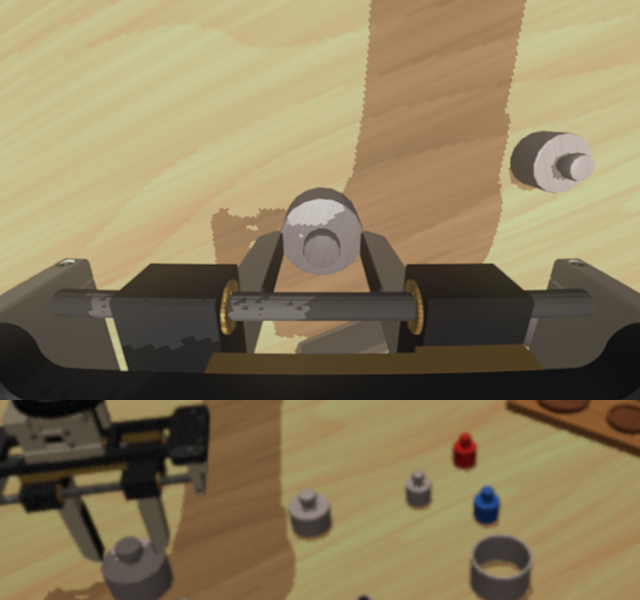

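Wrist: the large weight stands at (322,235), between the finger tips but toward the camera side of the pads. It slid out as they closed. I'll locate it relative to the TCP.

Run:
```python
from station import status, snapshot
from h import *
s=status.state();print(s["width"],s["eef_pos"])
d=snapshot("wrist");np.savez("pics/w2.npz",**d);e=snapshot("scene");np.savez("pics/s2.npz",**e)
print("TCP px",proj(d,[s["eef_pos"],s["eef_pos"]+[0,0,.019]]))
print("knob top from wrist z.054",plane(d,[(322,247)],.054),"bodytop c z.034",plane(d,[(322,237)],.034))
# scene crop px: knob (128,547)
px=(100+128/2,150+(547-400)/2);print(px,plane(e,[px],.052)); print(tri(e,[px],d,[(322,247)]))
```

```text
0.041882836341833395 [ 0.45670178 -0.32509366  0.00951287]
TCP px [[321.71098168 224.27964663]
 [321.73441667 234.27263526]]
knob top from wrist z.054 [[ 0.45427593 -0.32390847  0.054     ]] bodytop c z.034 [[ 0.45642133 -0.32478319  0.034     ]]
(164.0, 223.5) [[ 0.46073954 -0.32621296  0.052     ]]
[[ 0.45676498 -0.32548164  0.04836688  0.0009978 ]]
```

Call:
send_rows --plan '[[[0,0,0],0,40],[[0,0,0],0,40],[[0,0,0],0,40]]'

```text
clock: 4.35
eef_pos: [0.4567, -0.325, 0.0094]
eef_rot: [-0.0, 0.2, 0.98, 0.0]
force: [-0.4, 0.7, -0.0]
width: 0.0372
grip_force: 0.0
```

Run:
```python
from station import status, snapshot
from h import *
s=status.state();print(s["width"],s["grip_force"],s["eef_pos"])
d=snapshot("wrist");e=snapshot("side")
c=np.vstack([d["frame"][150:350,200:450],cv2.resize(e["frame"][200:320,310:460],(250,200))]);cv2.imwrite("pics/w3.png",cv2.resize(c,None,fx=1.5,fy=1.5))
```

```text
0.037231664759414286 0.0 [ 0.45667517 -0.32503113  0.009379  ]
```

View pics/w3.png

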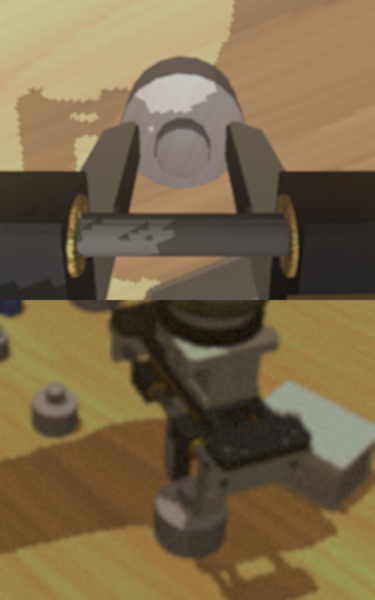

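The finger tips, at about wrist (291,233) and (354,233), cover the weight's top rim. They therefore look higher than the reported TCP suggests, so I'll check the tip height.

Run:
```python
from station import status
from h import *
W=dict(np.load("pics/w1.npz"));tc=np.array([0.45592368,-0.28457119,0.18407805])
print(W["fx"],proj(W,[tc]))
E=W["extrinsics"]
def pt(px):
    o,v=rays(W,[px]);dz=W["depth"][px[1],px[0]];c=v[0]@E[:3,:3].T;return o+v[0]*dz/-c[2]
for p in [(243,236),(246,236),(240,240),(235,250),(400,236),(403,238),(410,250)]:
    print(p,W["depth"][p[1],p[0]],(pt(p)-tc).round(4))
print("inner width at TCP depth px", np.ptp(proj(W,[tc+.0465*np.array([.392,.92,0]),tc-.0465*np.array([.392,.92,0])])[:,0]))
d=dict(np.load("pics/w2.npz"));W=d;E=W["extrinsics"]
for p in [(322,247),(322,262),(300,215),(345,232),(450,100)]: print(p,pt(p).round(4))
```

```text
279.21015600032104 [[325.052563   223.49771513]]
(243, 236) 0.17157274 [-0.0275 -0.0437  0.0413]
(246, 236) 0.17439958 [-0.026  -0.0432  0.0387]
(240, 240) 0.16561337 [-0.0277 -0.0438  0.0475]
(235, 250) 0.1556731 [-0.0266 -0.0442  0.0582]
(400, 236) 0.17146227 [0.011  0.0451 0.0413]
(403, 238) 0.16784976 [0.011  0.046  0.0449]
(410, 250) 0.15294036 [0.011  0.0455 0.0605]
inner width at TCP depth px 121.4508978687648
(322, 247) [ 0.4551 -0.3243  0.0521]
(322, 262) [ 0.4644 -0.3282  0.0527]
(300, 215) [ 0.4362 -0.3321  0.0337]
(345, 232) [ 0.4594 -0.3091  0.0335]
(450, 100) [ 0.4092 -0.2044 -0.0017]
```

The fingertips measure about 36 mm above the reported TCP, while their xy agrees. I'll open, go down cautiously and check.

Call:
send_rows --plan '[[[0,0,0],0,100],[[0,0,0],0,100],[[0,0,0],0,100],[[0,0,0],0,100],[[0,0,0],0,100],[[0,0,0],0,100],[[0,0,0],0,100]]'

```text
clock: 5.15
eef_pos: [0.4567, -0.325, 0.0094]
eef_rot: [-0.0, 0.2, 0.98, 0.0]
force: [0.4, 0.1, -1.1]
width: 0.0884
grip_force: 0.0
```

Call:
send_rows --plan '[[[0,0,-0.1],0,100],[[0,0,-0.2],0,100],[[0,0,-0.3],0,100],[[0,0,-0.4],0,100],[[0,0,-0.4],0,100],[[0,0,-0.4],0,100]]'

```text
clock: 5.75
eef_pos: [0.4566, -0.325, -0.0109]
eef_rot: [-0.0, 0.2, 0.98, 0.0]
force: [1.3, -0.0, 0.4]
width: 0.0932
grip_force: 0.0
```

Run:
```python
from station import status, snapshot
from h import *
s=status.state();print(s["width"],s["force"],s["eef_pos"],s["joint_pos"])
d=snapshot("wrist");W=d;E=d["extrinsics"]
def pt(px):
    o,v=rays(W,[px]);dz=W["depth"][px[1],px[0]];c=v[0]@E[:3,:3].T;return o+v[0]*dz/-c[2]
for x in (240,244,246): print(x,[ (y,pt((x,y)).round(3).tolist()) for y in range(228,242,2)])
e=snapshot("side")
c=np.vstack([d["frame"][150:350,200:450],cv2.resize(e["frame"][200:320,310:460],(250,200))]);cv2.imwrite("pics/w4.png",cv2.resize(c,None,fx=1.5,fy=1.5))
```

```text
0.09319155449271642 [ 1.32850806 -0.01651606  0.43160956] [ 0.45655021 -0.32495391 -0.01085267] [ 0.48692489  0.69532733  0.0448929   2.11817063 -0.08876503  0.33029862
  1.77343316]
240 [(228, [0.432, -0.379, 0.0]), (230, [0.434, -0.38, -0.001]), (232, [0.428, -0.369, 0.025]), (234, [0.429, -0.369, 0.027]), (236, [0.429, -0.368, 0.03]), (238, [0.429, -0.367, 0.034]), (240, [0.429, -0.366, 0.037])]
244 [(228, [0.433, -0.377, -0.001]), (230, [0.435, -0.378, -0.001]), (232, [0.429, -0.367, 0.024]), (234, [0.43, -0.366, 0.028]), (236, [0.43, -0.366, 0.029]), (238, [0.431, -0.366, 0.031]), (240, [0.432, -0.366, 0.033])]
246 [(228, [0.434, -0.376, -0.001]), (230, [0.435, -0.376, -0.001]), (232, [0.43, -0.366, 0.024]), (234, [0.431, -0.367, 0.025]), (236, [0.431, -0.366, 0.027]), (238, [0.431, -0.365, 0.031]), (240, [0.433, -0.366, 0.03])]
```

View pics/w4.png

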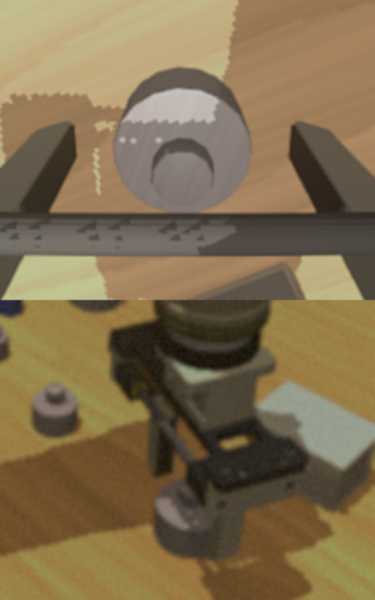

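The fingertips are at z about 0.024 with the reported TCP at -0.011, so the offset is about 34.5 mm. The weight at wrist (322,237) is centred between the fingers. Next: 15 mm further down, then close.

Call:
send_rows --plan '[[[0,0,-0.1],0,100],[[0,0,-0.2],0,100],[[0,0,-0.3],0,100],[[0,0,-0.3],0,100]]'

```text
clock: 6.25
eef_pos: [0.4563, -0.3247, -0.0264]
eef_rot: [-0.001, 0.2, 0.98, 0.0]
force: [-0.9, -0.2, -0.3]
width: 0.0931
grip_force: 0.0
```

Call:
send_rows --plan '[[[0,0,0],0,50],[[0,0,0],0,50],[[0,0,0],0,50],[[0,0,0],0,50],[[0,0,0],0,50],[[0,0,0],0,50],[[0,0,0],0,50]]' --squeeze 30

```text
clock: 6.95
eef_pos: [0.4568, -0.3251, -0.0255]
eef_rot: [0.0, 0.2, 0.98, -0.0]
force: [-0.6, 0.3, 1.7]
width: 0.0578
grip_force: 30.0
```

Call:
send_rows --plan '[[[0,0,0.4],0,50],[[0,0,1.0],0,50],[[0,0,1.6],0,50],[[0.2,0.8,1.8],0,50],[[0.4,1.6,1.8],0,50],[[0.6,2.5,1.8],0,50],[[0.85,3.4,1.8],0,50],[[1.1,4.3,1.8],0,50]]'

```text
clock: 7.75
eef_pos: [0.5112, -0.1082, 0.064]
eef_rot: [-0.001, 0.2, 0.98, -0.0]
force: [1.0, -0.6, -6.4]
width: 0.0577
grip_force: 30.0
```

Call:
send_rows --plan '[[[0.2,0.9,0],0,50],[[0.4,1.8,0],0,50],[[0.6,2.7,0],0,50],[[0.8,3.6,0],0,50],[[1.0,4.5,0],0,50],[[1.2,5.4,0],0,50],[[1.2,5.7,0],0,50],[[1.2,5.7,0],0,50]]'

```text
clock: 8.55
eef_pos: [0.5706, 0.1789, 0.0635]
eef_rot: [-0.001, 0.197, 0.98, 0.0]
force: [-0.3, -0.5, -5.5]
width: 0.0576
grip_force: 30.0
```

Run:
```python
from station import status, snapshot
from h import *
s=status.state();print(s["width"],s["grip_force"],s["eef_pos"])
d=snapshot("wrist");np.savez("pics/w5.npz",**d);cv2.imwrite("pics/w5.png",d["frame"])
print(proj(d,[(.450,.207,.014),(.534,.240,.014),(.616,.278,.014)]))
```

```text
0.05759343390593152 29.999028146266937 [0.57059371 0.1788683  0.06346047]
[[296.33251794  62.67064657]
 [369.71242395 142.50082981]
 [437.14534233 208.30352965]]
```

View pics/w5.png

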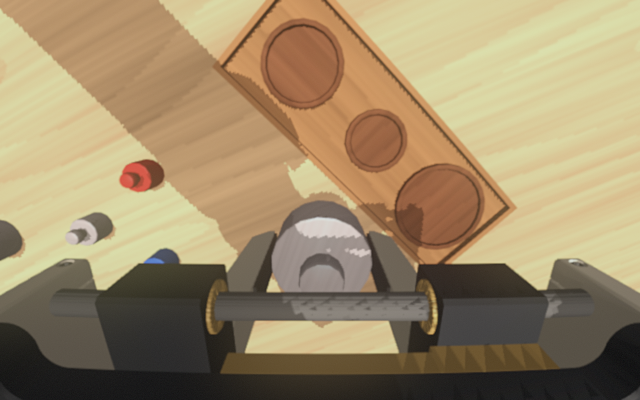

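The wrist view shows the nests: medium (302,63), small (376,140), large (439,206).

Run:
```python
from h import *
S=dict(np.load("pics/scene0.npz"));D=dict(np.load("pics/side0.npz"));W=dict(np.load("pics/w5.npz"))
w=[(302,63),(376,140),(439,206)]
print(plane(W,w,.014).round(4));print(tri(S,[(381.5,147.8),(414.5,159.5),(450.5,171.3)],W,w).round(4));print(tri(D,[(229,186),(246,169.2),(262.5,153.5)],W,w).round(4))
```

```text
[[0.452  0.2112 0.014 ]
 [0.5341 0.2458 0.014 ]
 [0.6145 0.2803 0.014 ]]
[[4.517e-01 2.117e-01 8.900e-03 1.400e-03]
 [5.348e-01 2.466e-01 8.100e-03 4.000e-04]
 [6.170e-01 2.819e-01 9.100e-03 5.000e-04]]
[[4.508e-01 2.108e-01 4.500e-03 1.400e-03]
 [5.355e-01 2.473e-01 4.400e-03 1.000e-04]
 [6.201e-01 2.819e-01 5.900e-03 3.800e-03]]
```

Call:
send_rows --plan '[[[0.4,0.9,0],0,50],[[0.8,1.7,0],0,50],[[0.9,2.12,0],0,50],[[0.9,2.12,-0.5],0,50],[[0.9,2.12,-1.0],0,50],[[0.9,2.12,-1.35],0,50],[[0.9,2.12,-1.5],0,50],[[0.9,2.12,-1.5],0,50]]'

```text
clock: 9.4
eef_pos: [0.6162, 0.2794, -0.0117]
eef_rot: [-0.001, 0.201, 0.98, -0.001]
force: [-0.4, 0.7, -5.8]
width: 0.0574
grip_force: 30.0
```

Call:
send_rows --plan '[[[0,0,-0.04],0,50],[[0,0,-0.08],0,50],[[0,0,-0.08],0,50]]'

```text
clock: 9.7
eef_pos: [0.6171, 0.2811, -0.0139]
eef_rot: [0.0, 0.2, 0.98, 0.0]
force: [0.2, -0.1, -5.2]
width: 0.0575
grip_force: 30.0
```

Run:
```python
from station import status, snapshot
from h import *
s=status.state();print(s["width"],s["grip_force"],s["eef_pos"],s["force"])
d=snapshot("wrist");e=snapshot("scene")
c=np.vstack([d["frame"][100:300,200:500],cv2.resize(e["frame"][110:200,350:485],(300,200))]);cv2.imwrite("pics/w6.png",cv2.resize(c,None,fx=1.5,fy=1.5))
```

```text
0.05753401598059485 29.998885989189148 [ 0.61705873  0.28112154 -0.01393216] [ 0.16112522 -0.08254921 -5.17476161]
```

View pics/w6.png

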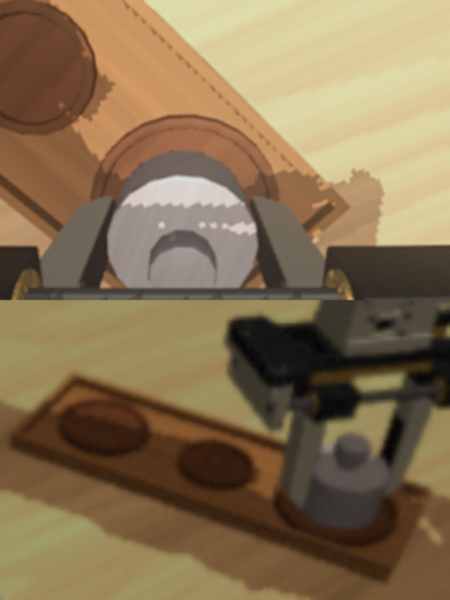

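The large weight hangs centred in its nest. I'll set it down and release.

Call:
send_rows --plan '[[[0,0,-0.03],0,50],[[0,0,-0.03],0,50],[[0,0,-0.03],0,85],[[0,0,-0.03],0,85],[[0,0,-0.03],0,85],[[0,0,-0.03],0,85],[[0,0,0.4],0,85],[[0,0,1.0],0,85]]'

```text
clock: 10.6
eef_pos: [0.6156, 0.2805, 0.0344]
eef_rot: [-0.001, 0.2, 0.98, -0.001]
force: [0.4, 0.1, 0.0]
width: 0.0792
grip_force: 0.0
```

Call:
send_rows --plan '[[[0,0,0.8],0,100],[[-0.2,-0.6,1.4],0,100],[[-0.45,-1.4,1.6],0,100],[[-0.7,-2.2,1.6],0,100],[[-0.95,-3.1,1.6],0,100],[[-1.2,-4.0,1.6],0,100],[[-1.45,-4.9,1.6],0,100],[[-1.7,-5.8,1.6],0,100]]'

```text
clock: 11.4
eef_pos: [0.5312, -0.0107, 0.1156]
eef_rot: [0.0, 0.2, 0.98, 0.0]
force: [0.7, -0.3, 0.2]
width: 0.0928
grip_force: 0.0
```

Run:
```python
from station import status, snapshot
from h import *
s=status.state();print(s["eef_pos"])
d=snapshot("wrist");np.savez("pics/w7.npz",**d);e=snapshot("scene")
c=np.vstack([d["frame"],cv2.resize(e["frame"][110:200,350:485],(300,200),)[:, :].repeat(1,0) if 0 else cv2.copyMakeBorder(cv2.resize(e["frame"][110:200,350:485],(300,200)),0,0,0,340,0)]);cv2.imwrite("pics/w7.png",c)
print(proj(d,[(.4735,-.1555,.043),(.503,-.045,.038)]))
```

```text
[ 0.53115408 -0.01065785  0.11564615]
[[170.36494289 201.46649844]
 [279.82505534 184.80907067]]
```

View pics/w7.png

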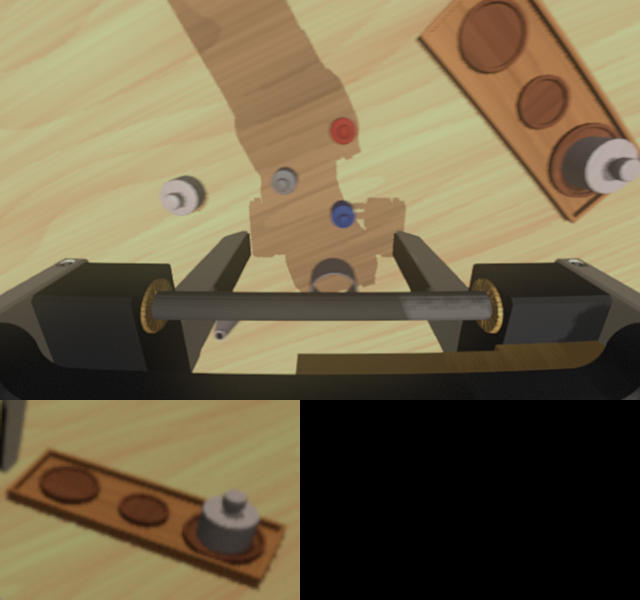

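The large weight stands in its nest (scene crop 230,520). In the wrist view the medium knob is at (172,201) and the small knob at (283,184).

Run:
```python
from h import *
S=dict(np.load("pics/scene0.npz"));W=dict(np.load("pics/w7.npz"));V=dict(np.load("pics/w1.npz"))
w=[(172,201),(283,184)]
print(tri(S,[(253.8,196.8),(309,187)],W,w).round(4),tri(V,[(426,155),(514,141)],W,w).round(4))
print(plane(W,w[:1],.042),plane(W,w[1:],.037))
```

```text
[[ 0.4742 -0.1543  0.0411  0.0011]
 [ 0.5043 -0.0421  0.0346  0.0008]] [[ 4.744e-01 -1.556e-01  4.020e-02  1.100e-03]
 [ 5.048e-01 -4.340e-02  3.040e-02  1.000e-04]]
[[ 0.47380116 -0.15428287  0.042     ]] [[ 0.50367077 -0.04187993  0.037     ]]
```

Call:
send_rows --plan '[[[-0.35,-0.9,0],0,100],[[-0.7,-1.8,0],0,100],[[-1.05,-2.7,0],0,100],[[-1.15,-2.92,-0.5],0,100],[[-1.15,-2.92,-1.2],0,100],[[-1.15,-2.92,-2.0],0,100],[[-1.15,-2.92,-2.6],0,100],[[-1.15,-2.92,-2.85],0,100]]'

```text
clock: 12.3
eef_pos: [0.4736, -0.1543, -0.0294]
eef_rot: [-0.001, 0.2, 0.98, 0.0]
force: [0.5, 0.5, -0.2]
width: 0.0928
grip_force: 0.0
```

Call:
send_rows --plan '[[[0,0,0],0,35],[[0,0,0],0,35],[[0,0,0],0,35],[[0,0,0],0,35],[[0,0,0],0,35],[[0,0,0],0,35],[[0,0,0],0,35],[[0,0,0],0,35]]' --squeeze 25

```text
clock: 13.1
eef_pos: [0.4744, -0.1549, -0.0268]
eef_rot: [0.0, 0.2, 0.98, 0.0]
force: [-1.0, 0.9, 6.4]
width: 0.041
grip_force: 25.0
```

Call:
send_rows --plan '[[[0,0,0.4],0,35],[[0,0,1.0],0,35],[[0,0,1.7],0,35],[[0,0.8,1.8],0,35],[[0,1.7,1.8],0,35],[[-0.1,2.6,1.8],0,35],[[-0.2,3.5,1.8],0,35],[[-0.2,4.4,1.8],0,35]]'

```text
clock: 13.9
eef_pos: [0.4629, 0.0664, 0.0628]
eef_rot: [-0.001, 0.2, 0.98, -0.0]
force: [1.6, 0.2, -2.4]
width: 0.0417
grip_force: 25.0
```

Call:
send_rows --plan '[[[-0.1,0.9,0],0,35],[[-0.2,1.8,0],0,35],[[-0.25,2.6,0],0,35],[[-0.25,2.92,0],0,35],[[-0.25,2.92,-0.5],0,35],[[-0.25,2.92,-1.0],0,35],[[-0.25,2.92,-1.4],0,35],[[-0.25,2.92,-1.5],0,35]]'

```text
clock: 14.7
eef_pos: [0.4506, 0.2104, -0.0139]
eef_rot: [-0.001, 0.2, 0.98, -0.001]
force: [0.4, -0.2, -1.7]
width: 0.0417
grip_force: 25.0
```

Run:
```python
from station import status, snapshot
from h import *
s=status.state();print(s["width"],s["grip_force"],s["eef_pos"],s["force"])
d=snapshot("wrist");e=snapshot("scene")
c=np.vstack([d["frame"][100:300,200:500],cv2.resize(e["frame"][110:200,350:485],(300,200))]);cv2.imwrite("pics/w8.png",cv2.resize(c,None,fx=1.5,fy=1.5))
```

```text
0.04169989668463651 24.999133050441742 [ 0.45057204  0.21040851 -0.01391297] [ 0.36519855 -0.22965847 -1.74721951]
```

View pics/w8.png

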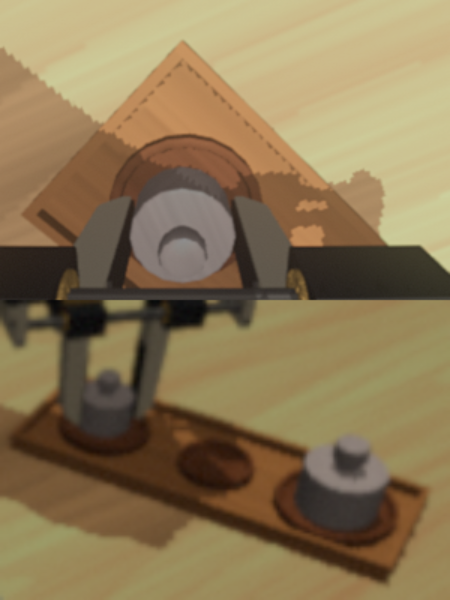

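The medium weight is centred over its nest at crop (183,235). Lowering and releasing.

Call:
send_rows --plan '[[[0,0,-0.05],0,45],[[0,0,-0.08],0,45],[[0,0,-0.08],0,80],[[0,0,-0.08],0,80],[[0,0,-0.08],0,80],[[0,0,-0.08],0,80],[[0,0,0.4],0,80],[[0,0,1.0],0,80]]'

```text
clock: 15.6
eef_pos: [0.451, 0.2104, 0.0377]
eef_rot: [-0.001, 0.2, 0.98, -0.001]
force: [-0.6, 0.3, 0.0]
width: 0.0743
grip_force: 0.0
```

Call:
send_rows --plan '[[[0,0,0.8],0,70],[[0.2,-0.8,1.4],0,70],[[0.4,-1.7,1.4],0,70],[[0.6,-2.6,1.4],0,70],[[0.8,-3.5,1.4],0,70],[[1.0,-4.4,1.4],0,70],[[1.05,-5.07,1.4],0,70],[[1.05,-5.07,1.4],0,70]]'

```text
clock: 16.4
eef_pos: [0.5043, -0.0478, 0.1083]
eef_rot: [0.001, 0.204, 0.979, -0.001]
force: [-0.2, 0.8, 0.7]
width: 0.0652
grip_force: 0.0
```

Run:
```python
from station import status, snapshot
from h import *
s=status.state();print(s["width"],s["eef_pos"])
d=snapshot("wrist");np.savez("pics/w9.npz",**d);e=snapshot("scene")
c=np.vstack([d["frame"][100:300,150:500],cv2.resize(e["frame"][110:200,350:485],(350,200))]);cv2.imwrite("pics/w9.png",cv2.resize(c,None,fx=1.5,fy=1.5))
print(proj(d,[(.504,-.0425,.038)]))
```

```text
0.06516155581997862 [ 0.50430242 -0.04779555  0.10829406]
[[326.51112381 196.14127992]]
```

View pics/w9.png

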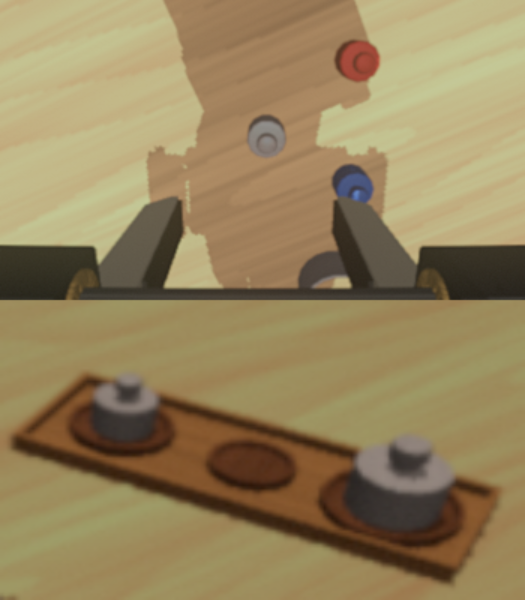

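Both weights stand in their nests. The small knob at wrist (327,195) matches the prediction, and red and blue are clear of the fingers. Descending.

Call:
send_rows --plan '[[[0,0,-0.7],0,70],[[0,0,-1.4],0,70],[[0,0,-2.1],0,70],[[0,0,-2.5],0,70],[[0,0,-2.7],0,70],[[0,0,-2.7],0,70]]'

```text
clock: 17.1
eef_pos: [0.5035, -0.0413, -0.028]
eef_rot: [-0.001, 0.199, 0.98, 0.0]
force: [-0.2, 0.8, 0.3]
width: 0.0652
grip_force: 0.0
```

Call:
send_rows --plan '[[[0,0,0],0,20],[[0,0,0],0,20],[[0,0,0],0,20],[[0,0,0],0,20],[[0,0,0],0,20],[[0,0,0],0,20],[[0,0,0],0,20]]' --squeeze 20

```text
clock: 17.8
eef_pos: [0.5045, -0.0425, -0.0267]
eef_rot: [0.0, 0.2, 0.98, 0.0]
force: [-1.0, 1.0, 6.4]
width: 0.0274
grip_force: 20.0
```

Call:
send_rows --plan '[[[0,0,0.4],0,20],[[0,0,1.0],0,20],[[0,0,1.8],0,20],[[0.1,0.7,2.1],0,20],[[0.2,1.6,2.1],0,20],[[0.3,2.5,2.1],0,20],[[0.4,3.4,2.1],0,20],[[0.5,4.3,2.1],0,20]]'

```text
clock: 18.6
eef_pos: [0.529, 0.1743, 0.078]
eef_rot: [0.0, 0.2, 0.98, -0.0]
force: [0.7, -0.1, -0.8]
width: 0.0275
grip_force: 20.0
```

Call:
send_rows --plan '[[[0.1,0.8,0],0,20],[[0.1,1.46,0],0,20],[[0.1,1.46,0],0,20],[[0.1,1.46,-0.6],0,20],[[0.1,1.46,-1.2],0,20],[[0.1,1.46,-1.6],0,20],[[0.1,1.46,-1.8],0,20],[[0.1,1.46,-1.8],0,20]]'

```text
clock: 19.4
eef_pos: [0.5335, 0.2443, -0.0131]
eef_rot: [-0.001, 0.2, 0.98, -0.001]
force: [0.7, 0.8, -0.1]
width: 0.0271
grip_force: 20.0
```

Run:
```python
from station import status, snapshot
from h import *
s=status.state();print(s["width"],s["grip_force"],s["eef_pos"],s["force"])
d=snapshot("wrist");e=snapshot("scene")
c=np.vstack([d["frame"][100:300,200:500],cv2.resize(e["frame"][110:200,350:485],(300,200))]);cv2.imwrite("pics/w10.png",cv2.resize(c,None,fx=1.5,fy=1.5))
```

```text
0.027081733959611304 19.99971717596054 [ 0.53354741  0.24432695 -0.01314999] [ 0.67906822  0.7729032  -0.08920743]
```

View pics/w10.png

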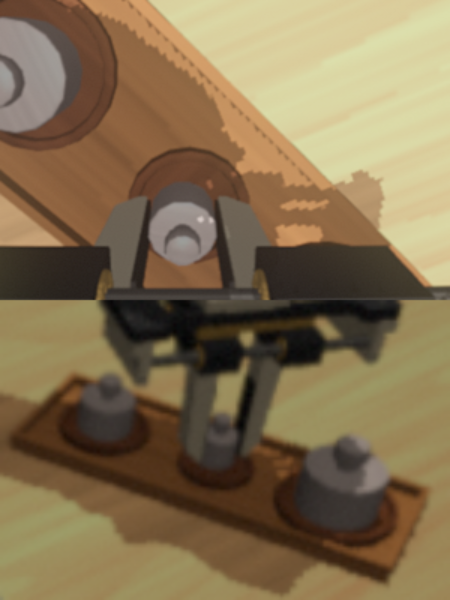

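The small weight is centred over the middle nest at crop (183,230). Lowering and releasing.

Call:
send_rows --plan '[[[0,0,-0.05],0,20],[[0,0,-0.08],0,20],[[0,0,-0.08],0,60],[[0,0,-0.08],0,60],[[0,0,-0.08],0,60],[[0,0,-0.08],0,60],[[0,0,0.4],0,60],[[0,0,1.0],0,60]]'

```text
clock: 20.3
eef_pos: [0.5334, 0.2449, 0.0375]
eef_rot: [-0.001, 0.2, 0.98, -0.001]
force: [-0.1, 0.5, 0.1]
width: 0.0554
grip_force: 0.0
```

Call:
send_rows --plan '[[[0,0,0.8],0,60],[[0,0,1.6],0,60],[[0,-0.8,2.0],0,60],[[0,-1.7,2.0],0,60],[[0,-2.6,2.0],0,60],[[0,-3.5,2.0],0,60],[[0,-3.5,2.0],0,60],[[0,-3.5,2.0],0,60]]'

```text
clock: 21.1
eef_pos: [0.5343, 0.0695, 0.1382]
eef_rot: [0.0, 0.201, 0.98, 0.0]
force: [0.1, -0.1, 0.3]
width: 0.0558
grip_force: 0.0
```

Run:
```python
from station import status, snapshot
from h import *
s=status.state();print(s["eef_pos"],s["force"])
d=snapshot("wrist");np.savez("pics/w11.npz",**d);e=snapshot("scene")
c=np.zeros((600,640,3),np.uint8);c[:240]=d["frame"][:240];c[240:]=e["frame"][20:380] 
cv2.imwrite("pics/w11.png",c)
```

```text
[0.53426731 0.06948123 0.13815669] [ 0.06260009 -0.07640703  0.32719054]
```

View pics/w11.png

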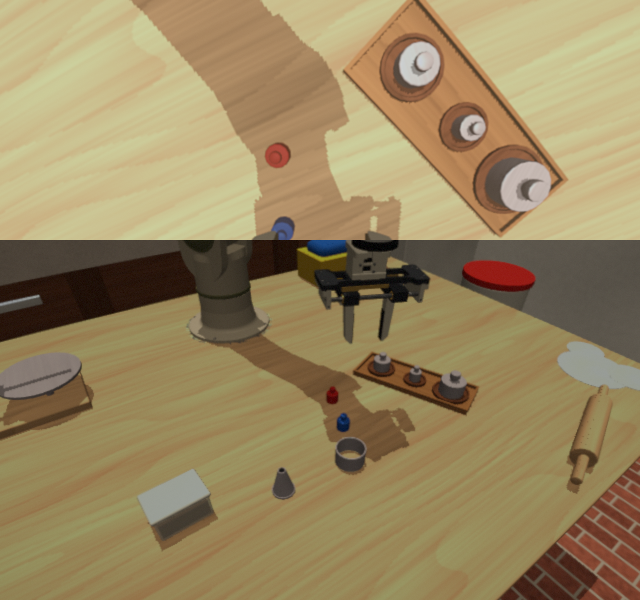

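All three weights stand in their matching nests, at wrist (416,65), (466,128) and (515,185), and the other objects are unmoved. I'll check the knob heights and then hand in.

Run:
```python
from h import *
from station import bot
W=dict(np.load("pics/w11.npz"));E=W["extrinsics"];ok=True
for p,z in (((424,62),.053),((477,128),.048),((536,188),.064)):
    o,v=rays(W,[p]);q=o+v[0]*W["depth"][p[1],p[0]]/-(E[:3,:3]@v[0])[2];print(q.round(4),z);ok&=abs(q[2]-z)<.0035
if ok: print(bot.close_job())
```

```text
[0.4534 0.2097 0.0512] 0.053
[0.5337 0.243  0.0466] 0.048
[0.6135 0.2784 0.0621] 0.064
the job is handed in; nothing more can be done
None
```

All three weights stand upright on the floors of their matching nests, nothing else was moved, and the job is handed in at about 21 s of the 88 s allowed.

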